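# Nest the glass covers on their stand

## Robot

A 7-joint arm with a two-finger parallel gripper is mounted at the origin on the work surface. World frame = base frame: x ahead of the robot, y to its left, z up, the work surface at z = 0. Lengths are in m, angles in rad, forces in N, time in s.
With the tool pointing down it reaches from about 0.425 to 0.875 m from the base axis. Payload 8.4 kg.
Tool frame: the origin (TCP) lies midway between the tips of the shut fingers; the grasp point (between the pads) lies 19 mm behind it; z points along the fingers, y is the line along which they close (so a half turn about z gives the same grasp; the last joint's range is limited). The gripper opens to 87 mm and grips with 3 to 60 N. Pads are 19 mm wide; open, the fingers measure 117 mm over their backs; the gripper's body (75 mm by 190 mm) begins 51 mm behind the grasp point.
Start: joints at [-1.347, 0.333, 0.04, 1.465, -0.013, 1.343, -0.059], TCP at [0.206, 0.616, 0.223] pointing down, gripper open.
Joint ranges: [-2.58, 2.58], [-0.38, 2.09], [-1.3, 1.39], [0.25, 2.4], [-1.5, 4.64], [0.08, 2.09], [-2.65, 2.65]. Speed limits (rad/s): [2.22, 2.22, 2.79, 2.79, 3.14, 3.14, 3.14].

## Interface

Orientations are given as a unit quaternion [x, y, z, w].
In Python, from station import monitor, get_image, camera_info, order gives the robot as it stands.
- The arm moves only by the shell command python3 -m handwheel 'ROWS' [OPENING] [FORCE]. ROWS is JSON, a list of rows, each a list of 6 numbers: the shift along the tool's x, y, z scaled (see below), then the turn, a rotation vector about the tool's x, y, z scaled (see below). In form: [[dx, dy, dz, wx, wy, wz], ...]. A call has 1 to 12 rows; each row is the pose to reach, as a shift and turn from the pose commanded when the call began, along the tool's axes at that moment; what a row does not reach only later rows make up. The controller multiplies each number of a shift by 50 cm and each number of a turn by 0.5 rad. A row lasts 1/10 s, in which the tool goes at most 50 mm and 8.59 degrees, less where a joint would pass 70% of its speed; a pose out of reach is approached as far as the arm can. A call with a number of a shift or a turn outside -1 to 1 is refused whole. A call with a gripper value outside its range is refused whole. OPENING is the gripper command: -1 is shut, 1 is fully open, values between are in proportion, set as the call begins (- or left out, the last holds). The fingers move at their own pace and stop on an object; FORCE is the grip in N (left out, the last holds). Time passes only in rows, so rows that repeat a pose let the fingers close. It gives the time, the measured TCP pose, the force, the opening and the grip force at its end, in the units of the state.
- monitor.get_obs(): the state, without advancing time (a new reading comes with each control period).
- get_image(name): name is "scene" or "top"; returns the picture (420x560x3 uint8, red, green, blue); there is no depth.
- camera_info(name): a dict with "fx", "fy", "cx", "cy" (pixels), "R" (3x3) and "t" (3): a world point X has camera coordinates R X + t. Camera axes: x right, y down, z forward; pixel columns grow to the right and rows downward; lengths in m; the calibration is good to about 2 mm. A picture is of the moment at which its call begins. camera_info takes no time and is no camera call.
- order.finish_job(): hands the job in; it is judged then, once.
The state is a dict: "time_s": time; "joint_pos": joint angles; "qvel": joint speeds; "effort": joint torques, N m; "eef_pos": TCP position; "tcp_rot": TCP orientation; "wrist_force": force on the tool from outside, world axes, zero at the start; "ft_torque": the same for the moment, N m; "grip_width": opening from 0.0 (shut) to 1.0 (fully open); "finger_force": force on a finger pad.
Only numpy, scipy, OpenCV 4.12 (cv2) and the standard library are available. Lean on these libraries where they do the work, as an engineer would, in place of code of your own. Each camera call takes 0.05 s, during which the arm holds its last target. There are 200 camera calls.

## Task

Put the amber glass covers away: take the cork cap off the walnut stand and set it down on the table, then nest all the covers on the stand one in another, mouths up as they stand now, the first in the collar and each fully down in the one below, and last close the top one with the cork cap. The glass chips easily, so hold it with a light grip (under 15 N on each finger), set it down softly, never drop or knock it over, and leave the remote, the mug and the plant where they are.

Things in the scene. Friction and masses are not known exactly. Their poses are not given: they have to be found in the camera images.
- stand: walnut stand, fixed: a round foot 120 mm across and 10 mm thick with an upright round collar on it, open at the top (bore 54 mm, outside 61 mm, its rim 40 mm above the table). The first cover's lip (underside 28 mm above its crown) rests on that rim. Origin: centre of its underside, on the table; z up
- cap_mid (a point): cork cap, 60 g, 40 mm tall; point on its axis half-way up, z up. From below: spigot 44 mm across, 8 high; disc 66 across, 8 thick; dark wood knob 22 across, 24 high. At the start it sits on the stand, disc resting on the collar's rim, spigot inside; it closes a cover's mouth the same way (disc on rim). Stands steadily on the table on its spigot
- cover0_mid (a point): inverted (mouth up) domed cover of amber glass, 80 g, 42 mm tall; point on its axis half-way up, z out of the mouth. Top 14 mm: upright lip 61 mm across outside, 54 inside, to be held across its outside; below it the dome, 50 across, narrows to the thick flat crown, 32 across, it stands on. Nested, lip rests on lip, 14 mm higher each; 2 mm play sideways. May be absent
- cover1_mid (a point): another amber glass cover, like cover0; point on its axis half-way up (21 mm above its underside), z out of the mouth; may be absent
- cover2_mid (a point): another amber glass cover, like cover0; point on its axis half-way up (21 mm above its underside), z out of the mouth; may be absent
- cover3_mid (a point): another amber glass cover, like cover0; point on its axis half-way up (21 mm above its underside), z out of the mouth; may be absent
- cover4_mid (a point): another amber glass cover, like cover0; point on its axis half-way up (21 mm above its underside), z out of the mouth; may be absent
- cover5_mid (a point): another amber glass cover, like cover0; point on its axis half-way up (21 mm above its underside), z out of the mouth; may be absent
- remote: black remote control, 45 x 160 x 18 mm, lying flat; origin centre of its underside; leave it alone
- mug: white mug, 80 mm across, 90 mm tall; origin centre of its underside; leave it alone
- plant: small plant in a terracotta pot 76 mm across, about 110 mm tall in all; origin centre of its underside; leave it alone

How it is judged:
By the outcome, as a careful person would: the job done as asked, in the order asked, and still so for the second after the job is handed in, with the robot touching nothing.
Of cover0, cover1, cover2, cover3, cover4, cover5 only 4 to 6 are there at a start; the rules pass over those that are not, and their reading is None.
At some moment in a run one of cover0, cover1, cover2, cover3, cover4, cover5 may be knocked a few centimetres aside while the robot is not near it.
It also fails if it takes over 210 s, if anything falls off the work surface, if the arm or the gripper's body presses on something with over 40 N, if the wrist force passes 120 N, or if a joint passes its speed limit or range.

## Working session

There is one attempt and no reset: what is moved stays moved. The work goes in short steps, Python scripts to look and compute and a shell command to move; the robot and the scene stay as the last step left them, time stands still between calls to the robot, and variables do not carry over. Pictures are saved under pics/ and viewed, at most 14 in all, crops included, and the job is handed in when it is done.

```bash
mkdir -p pics
cat > h.py <<'E'
import numpy as np, cv2
from station import monitor, get_image, camera_info, order
def snap(n,f):
    im=get_image(n); cv2.imwrite('pics/'+f,im[:,:,::-1]); return im
def ray(n,u,v,z):
    c=camera_info(n); R=np.array(c['R']);t=np.array(c['t'])
    o=-R.T@t; d=R.T@np.array([(u-c['cx'])/c['fx'],(v-c['cy'])/c['fy'],1])
    return o+d*(z-o[2])/d[2]
def proj(n,X):
    c=camera_info(n); p=np.array(c['R'])@np.array(X)+np.array(c['t'])
    return c['fx']*p[0]/p[2]+c['cx'], c['fy']*p[1]/p[2]+c['cy']
E
python3 - <<'E'
from h import *
snap('top','t0.png');snap('scene','s0.png')
print(monitor.get_obs())
for n in('top','scene'):
    c=camera_info(n);print(n,-np.array(c['R']).T@np.array(c['t']),c)
E
```

```text
{'time_s': 0.1, 'joint_pos': array([-1.3471819 ,  0.33385227,  0.03988384,  1.4661418 , -0.01339521,
        1.34329865, -0.05850048]), 'qvel': array([ 0.00060442, -0.00223123, -0.00061778, -0.00332179,  0.00061459,
        0.00105476, -0.00040729]), 'effort': array([ 3.72443406e-03, -6.57809758e+01,  1.33963846e+00, -4.04706967e+01,
       -5.97440056e-02,  4.08803578e-02,  7.63325215e-05]), 'eef_pos': array([0.20610645, 0.61603022, 0.22176066]), 'tcp_rot': array([ 1.60719297e-01,  9.86999895e-01, -7.14240270e-04, -6.34453787e-05]), 'wrist_force': array([-0.65635196, -0.60647745,  0.44298747]), 'ft_torque': array([ 0.01824753, -0.02511197, -0.00979346]), 'finger_force': 0.0, 'grip_width': 1.0047403432914417}
top [ 0.48816264 -0.00620635  0.95924993] {'fx': 384.9646552982235, 'fy': 384.9646552982235, 'cx': 272.90874275856856, 'cy': 210.1313527635922, 'R': array([[ 0.01385776, -0.99990108, -0.00240816],
       [-0.99381766, -0.01350804, -0.11019974],
       [ 0.11015631,  0.0039204 , -0.99390654]]), 't': array([-0.01066054,  0.59076991,  0.89965492])}
scene [1.19681463 0.37119202 0.56980548] {'fx': 392.57612281000314, 'fy': 392.57612281000314, 'cx': 272.06900839262914, 'cy': 210.2198466793617, 'R': array([[-0.52339506,  0.85186082,  0.01976737],
       [ 0.49886214,  0.32515009, -0.80337661],
       [-0.69079243, -0.41062216, -0.59514307]]), 't': array([ 0.29893937, -0.25997023,  1.31828593])}
```

View pics/t0.png

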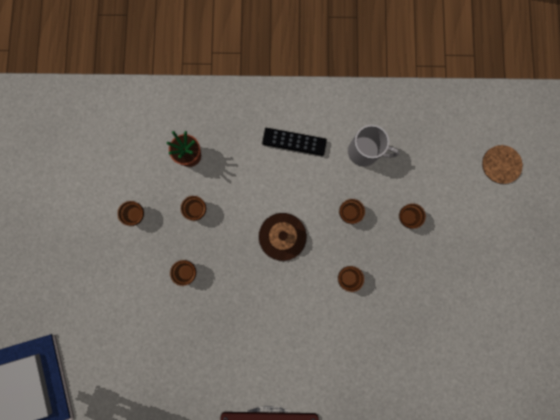

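View pics/s0.png

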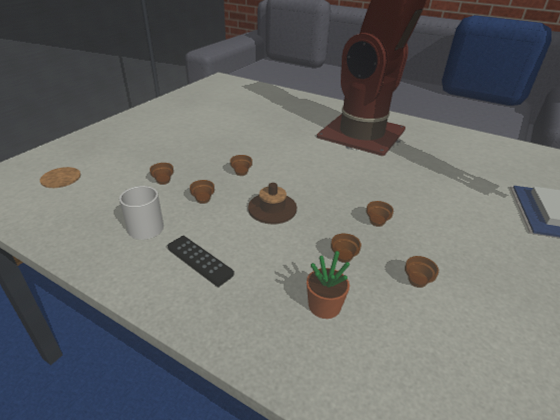

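```bash
cat >> h.py <<'E'
COVER=[(0,.016),(.014,.025),(.028,.0305),(.042,.0305)]
def sil(n,x,y,prof,S=8,z0=0):
    a=np.linspace(0,2*np.pi,40); P=[proj(n,(x+r*np.cos(b),y+r*np.sin(b),z+z0)) for z,r in prof for b in a]
    h=cv2.convexHull(np.array(P,np.float32)); m=cv2.moments(h); return h[:,0],np.array([m['m10'],m['m01']])/m['m00'],m['m00']
def solve(n,c,prof,z0=0):
    p=ray(n,*c,z0+.03)[:2]
    for _ in range(6): p=p+(ray(n,*c,z0+.03)-ray(n,*sil(n,*p,prof,z0=z0)[1],z0+.03))[:2]
    return p
def amber(im):
    hsv=cv2.cvtColor(im,cv2.COLOR_RGB2HSV); i=im.astype(int)
    return ((i[...,0]-i[...,2]>25)&(hsv[...,1]>110)).astype(np.uint8)
def blobs(n,im,lo,hi):
    m=cv2.morphologyEx(amber(im),cv2.MORPH_CLOSE,np.ones((3,3)))
    cs,_=cv2.findContours(m,cv2.RETR_EXTERNAL,cv2.CHAIN_APPROX_NONE); out=[]
    for c in cs:
        f=np.zeros(m.shape,np.uint8);cv2.drawContours(f,[c],-1,1,-1);A=f.sum()
        if lo<A<hi:
            ys,xs=np.nonzero(f);out.append((xs.mean(),ys.mean(),A))
    return out
def covers(n,im):
    r=[]
    for u,v,A in blobs(n,im,250,1100):
        p=solve(n,(u,v),COVER); r.append((*p,A,sil(n,*p,COVER)[2],u,v))
    return sorted(r)
E
python3 - <<'E'
from h import *
np.set_printoptions(precision=4,suppress=True)
for n,f in(('top','t0'),('scene','s0')):
    im=cv2.imread(f'pics/{f}.png')[:,:,::-1].copy()
    print(n)
    for r in covers(n,im): print(np.array(r))
    big=cv2.resize(im,None,fx=4,fy=4,interpolation=cv2.INTER_CUBIC)
    if n=='top': 
        g=im.max(2); m=((g<75)).astype(np.uint8)*0
        # stand: dark foot + cap
        i=im.astype(int); m=(((im.max(2)<90)&(i[...,0]>=i[...,2]+3))|(amber(im)>0)).astype(np.uint8)
        l=cv2.connectedComponentsWithStats(m); k=l[1][232,265]; k=l[1][250,265] if k==0 else k
        print('foot',l[2][k],l[3][k], ray('top',*l[3][k],.01))
        vis=im.copy(); vis[m>0]=(0,255,0)
        cv2.imwrite('pics/c0.png',np.hstack([cv2.resize(q[170:310,245:325],None,fx=4,fy=4)for q in(im,vis)])[:,:,::-1])
E
```

```text
topTraceback (most recent call last):
  File "<stdin>", line 6, in <module>
  File "h.py", line 34, in covers
    p=solve(n,(u,v),COVER); r.append((*p,A,sil(n,*p,COVER)[2],u,v))
  File "h.py", line 18, in solve
    for _ in range(6): p=p+(ray(n,*c,z0+.03)-ray(n,*sil(n,*p,prof,z0=z0)[1],z0+.03))[:2]
                                                    ~~~^^^^^^^^^^^^^^^^^
  File "h.py", line 14, in sil
    a=np.linspace(0,2*np.pi,40); P=[proj(n,(x+r*np.cos(b),y+r*np.sin(b),z+z0)) for z,r in prof for b in a]
                                    ~~~~^^^^^^^^^^^^^^^^^^^^^^^^^^^^^^^^^^^^^^
  File "h.py", line 10, in proj
    c=camera_info(n); p=np.array(c['R'])@np.array(X)+np.array(c['t'])
ValueError: time passes only in moves, steps and waits
```

```bash
sed -i '2a from functools import lru_cache\ncamera_info=lru_cache(camera_info)' h.py
cat > foot.py <<'E'
from h import *
np.set_printoptions(precision=4,suppress=True)
for n,f in(('top','t0'),('scene','s0')):
    im=cv2.imread(f'pics/{f}.png')[:,:,::-1].copy()
    print(n)
    for r in covers(n,im): print(np.array(r))
    if n=='top': 
        i=im.astype(int); m=(((im.max(2)<90)&(i[...,0]>=i[...,2]+3))|(amber(im)>0)).astype(np.uint8)
        l=cv2.connectedComponentsWithStats(m); k=l[1][250,265]
        print('foot',l[2][k],l[3][k], ray('top',*l[3][k],.01))
        vis=im.copy(); vis[m>0]=(0,255,0)
        cv2.imwrite('pics/c0.png',np.hstack([cv2.resize(q[170:310,245:325],None,fx=4,fy=4)for q in(im,vis)])[:,:,::-1])
E
python3 foot.py
```

```text
top
[  0.1172   0.0033 519.     659.0826 267.4355 416.6339]
[  0.4303  -0.1889 496.     558.7675 350.7944 278.5585]
[  0.439    0.2089 489.     558.8826 182.8425 272.4642]
[  0.5789   0.3413 463.     552.277  130.3844 213.0346]
[  0.5816  -0.3379 481.     554.2185 412.1289 215.7256]
[  0.5909  -0.1927 470.     530.7767 351.7957 211.066 ]
[  0.5933   0.19   458.     529.2481 193.2009 207.9148]
foot [ 258  213   53   49 1956] [283.476  236.9806] [ 0.5272 -0.0294  0.01  ]
scene
[ -2.6936  -0.0727 253.      45.5311 474.5178   7.8458]
[ -2.676   -0.3276 262.      41.9749 441.7863   4.6947]
[ -2.6715   0.4091 289.      55.4041 541.526   15.4602]
[ -2.6686   0.1728 262.      50.4554 507.313   11.855 ]
[ -0.7656  -0.2011 291.     121.1516 380.5086  61.0619]
[  0.4289  -0.189  292.     379.7589 240.8562 163.2842]
[  0.4408   0.2084 398.     560.7308 378.2915 212.3543]
[  0.5795  -0.3388 328.     425.4751 161.6585 171.3232]
[  0.5802   0.3403 605.     851.1715 419.8727 270.4198]
[  0.5889  -0.1939 380.     478.7595 201.9395 189.3763]
[  0.593    0.1903 531.     703.0648 345.2166 246.0339]
[  0.7423  -0.5358 553.     490.1137  59.745  176.8788]
[   0.7511    0.2238  624.     1001.8393  327.5016  302.9071]
```

View pics/c0.png

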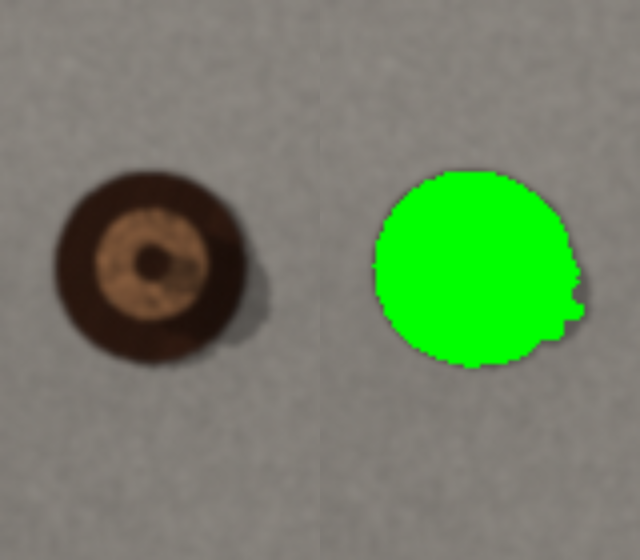

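```bash
cat > cork.py <<'E'
from h import *
np.set_printoptions(precision=4,suppress=True)
CORK=[(.04,.033),(.048,.033)]
for n,f,w in(('top','t0',(265,302,218,256)),('scene','s0',(250,300,175,220))):
    im=cv2.imread(f'pics/{f}.png')[:,:,::-1].copy(); i=im.astype(int)
    m=((i[...,0]-i[...,2]>18)&(i[...,0]>62)).astype(np.uint8); k=np.zeros_like(m);k[w[2]:w[3],w[0]:w[1]]=1; m*=k
    h=cv2.convexHull(cv2.findNonZero(m)); f=np.zeros_like(m);cv2.fillConvexPoly(f,h,1);ys,xs=np.nonzero(f)
    p=solve(n,(xs.mean(),ys.mean()),CORK,0);print(n,p,f.sum(),sil(n,*p,CORK)[2])
print(ray('top',282.1,236.6,.01))
E
python3 cork.py
```

```text
top [ 0.5293 -0.0255] 640 610.8067470088135
scene [ 0.5632 -0.0046] 1312 453.83247865969315
[ 0.5281 -0.026   0.01  ]
```

```bash
cat > st.py <<'E'
from h import *
import sys
from scipy.spatial.transform import Rotation as Ro
np.set_printoptions(precision=4,suppress=True)
o=monitor.get_obs();p=o['eef_pos'];R=Ro.from_quat(o['tcp_rot']).as_matrix()
print('t',round(o['time_s'],2),'p',p,'tool z',R[:,2],'y',R[:,1],'F',o['wrist_force'],'w',o['grip_width'],'ff',o['finger_force'])
if len(sys.argv)>3:
    d=R.T@(np.array([float(a) for a in sys.argv[1:4]])-p); Rt=np.array([[-1,0,0],[0,1,0],[0,0,-1.]])
    print('row',d/.5, Ro.from_matrix(R.T@Rt).as_rotvec()/.5)
E
python3 -m handwheel '[[-0.08,-0.045,0,0,0,-0.16],[-0.17,-0.09,0,0,0,-0.32],[-0.25,-0.14,0,0,0,-0.5],[-0.33,-0.18,0,0,0,-0.646],[-0.42,-0.23,0,0,0,-0.646],[-0.5,-0.275,0,0,0,-0.646],[-0.58,-0.32,0,0,0,-0.646],[-0.67,-0.37,0,0,0,-0.646],[-0.75,-0.41,0,0,0,-0.646],[-0.833,-0.459,0,0,0,-0.646],[-0.833,-0.459,0,0,0,-0.646],[-0.833,-0.459,0,0,0,-0.646]]' 1 10; python3 st.py 0.5285 -0.0258 0.12
```

```text
time_s: 1.3
eef_pos: [0.5289, 0.2653, 0.2221]
tcp_rot: [0.001, 1.0, -0.0, -0.0]
wrist_force: [0.2, 1.1, -0.3]
grip_width: 1.001
finger_force: 0.0
t 1.3 p [0.5289 0.2653 0.2221] tool z [-0.0006 -0.0006 -1.    ] y [ 0.0029  1.     -0.0006] F [ 0.1778  1.1051 -0.2532] w 1.0014188599457698 ff 0.0
row [-0.001  -0.582   0.2046] [-0.0012 -0.0013 -0.0057]
```

```bash
python3 -m handwheel '[[0,-0.08,0,0,0,0],[0,-0.18,0,0,0,0],[0,-0.28,0,0,0,0],[0,-0.38,0,0,0,0],[0,-0.48,0.05,0,0,0],[0,-0.582,0.1,0,0,0],[0,-0.582,0.15,0,0,0],[0,-0.582,0.2,0,0,0],[0,-0.582,0.2,0,0,0]]' 0.2; python3 st.py 0.5285 -0.0258 0.052
python3 - <<'E'
from h import *
im=snap('scene','s1.png'); snap('top','t1.png')
cv2.imwrite('pics/c1.png',cv2.resize(im[120:270,190:390],None,fx=4,fy=4)[:,:,::-1])
E
```

```text
time_s: 2.2
eef_pos: [0.5259, -0.0232, 0.1195]
tcp_rot: [-0.001, 1.0, -0.0, -0.003]
wrist_force: [-0.0, -0.4, -0.8]
grip_width: 0.6
finger_force: 0.0
t 2.2 p [ 0.5259 -0.0232  0.1195] tool z [-0.0058 -0.0003 -1.    ] y [-0.0015  1.     -0.0003] F [-0.0353 -0.4265 -0.8489] w 0.599884385622421 ff 0.0
row [-0.0061 -0.0052  0.1349] [-0.0007 -0.0117  0.003 ]
```

View pics/c1.png

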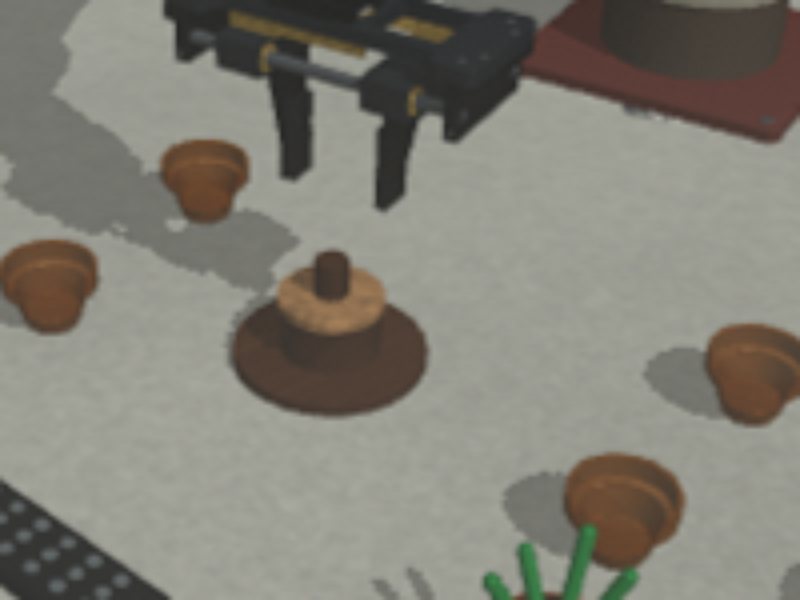

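```bash
python3 -m handwheel '[[0,0,0.03,0,0,0],[0,0,0.07,0,0,0],[0,0,0.11,0,0,0],[0,0,0.14,0,0,0],[0,0,0.14,0,0,0],[0,0,0.14,0,0,0]]'; python3 st.py; python3 -m handwheel '[[0,0,0,0,0,0],[0,0,0,0,0,0],[0,0,0,0,0,0],[0,0,0,0,0,0],[0,0,0,0,0,0],[0,0,0,0,0,0],[0,0,0,0,0,0]]' -1 12; python3 st.py
```

```text
time_s: 2.9
eef_pos: [0.5294, -0.0235, 0.054]
tcp_rot: [-0.001, 1.0, 0.0, 0.001]
wrist_force: [0.0, -0.2, 0.6]
grip_width: 0.6
finger_force: 0.0
t 2.9 p [ 0.5294 -0.0235  0.054 ] tool z [ 0.0015  0.0003 -1.    ] y [-0.0015  1.      0.0003] F [ 0.0371 -0.1933  0.584 ] w 0.5999771560268251 ff 0.0
time_s: 3.6
eef_pos: [0.5285, -0.0245, 0.0528]
tcp_rot: [-0.0, 1.0, -0.0, 0.0]
wrist_force: [-0.7, -0.5, 3.7]
grip_width: 0.245
finger_force: 12.0
t 3.6 p [ 0.5285 -0.0245  0.0528] tool z [ 0.0001 -0.     -1.    ] y [-0.  1. -0.] F [-0.7105 -0.4649  3.6808] w 0.24547982068204097 ff 12.000240096822381
```

```bash
python3 -m handwheel '[[0,0,-0.03,0,0,0],[0,0,-0.07,0,0,0],[0,0,-0.1,0,0,0],[-0.06,0.05,-0.1,0,0,0],[-0.12,0.1,-0.1,0,0,0],[-0.18,0.15,-0.1,0,0,0],[-0.223,0.189,-0.1,0,0,0],[-0.223,0.189,-0.05,0,0,0],[-0.223,0.189,0,0,0,0],[-0.223,0.189,0.03,0,0,0],[-0.223,0.189,0.05,0,0,0],[-0.223,0.189,0.05,0,0,0]]'; python3 st.py; python3 -m handwheel '[[0,0,0.006,0,0,0],[0,0,0.012,0,0,0],[0,0,0.012,0,0,0],[0,0,0.012,0,0,0]]'; python3 st.py
```

```text
time_s: 4.8
eef_pos: [0.639, 0.0699, 0.0264]
tcp_rot: [0.0, 1.0, -0.0, -0.001]
wrist_force: [-1.1, -0.5, -0.2]
grip_width: 0.246
finger_force: 12.0
t 4.8 p [0.639  0.0699 0.0264] tool z [-0.0021 -0.0005 -1.    ] y [ 0.0001  1.     -0.0005] F [-1.0812 -0.503  -0.1777] w 0.24554971487598515 ff 11.999577844399028
time_s: 5.2
eef_pos: [0.6402, 0.0702, 0.022]
tcp_rot: [-0.0, 1.0, 0.0, 0.0]
wrist_force: [-0.4, -1.0, -0.7]
grip_width: 0.249
finger_force: 12.0
t 5.2 p [0.6402 0.0702 0.022 ] tool z [ 0.0006  0.0002 -1.    ] y [-0.0002  1.      0.0002] F [-0.3774 -1.029  -0.6645] w 0.24857015265430638 ff 11.99953202944016
```

```bash
python3 -m handwheel '[[0,0,0.002,0,0,0],[0,0,0.003,0,0,0],[0,0,0.003,0,0,0],[0,0,0.003,0,0,0]]'; python3 -m handwheel '[[0,0,0,0,0,0],[0,0,0,0,0,0],[0,0,0,0,0,0],[0,0,-0.05,0,0,0],[0,0,-0.15,0,0,0],[0,0,-0.25,0,0,0],[0,0,-0.35,0,0,0],[-0.03,-0.1,-0.4,0,0,0],[-0.03,-0.1,-0.4,0,0,0]]' 0.2; python3 st.py
```

```text
time_s: 5.6
eef_pos: [0.6402, 0.0702, 0.0208]
tcp_rot: [-0.0, 1.0, 0.0, 0.0]
wrist_force: [-2.1, 0.0, 4.6]
grip_width: 0.246
finger_force: 12.0
time_s: 6.5
eef_pos: [0.6571, 0.0142, 0.2245]
tcp_rot: [0.002, 1.0, -0.001, 0.003]
wrist_force: [0.4, -2.0, -0.2]
grip_width: 0.601
finger_force: 0.0
t 6.5 p [0.6571 0.0142 0.2245] tool z [ 0.0067 -0.0022 -1.    ] y [ 0.0049  1.     -0.0022] F [ 0.4267 -2.0436 -0.1922] w 0.6009443474127197 ff 0.0
```

```bash
python3 -m handwheel '[[0.03,0.08,0,0,0,0],[0.06,0.17,0.05,0,0,0],[0.09,0.26,0.1,0,0,0],[0.124,0.34,0.15,0,0,0],[0.124,0.34,0.2,0,0,0],[0.124,0.34,0.2,0,0,0],[0.124,0.34,0.2,0,0,0]]' 1
python3 - <<'E'
from h import *
np.set_printoptions(precision=4,suppress=True)
for n,f in(('top','t2.png'),('scene','s2.png')):
    im=snap(n,f)
    for r in covers(n,im):
        if r[0]>.3: print(n,np.array(r[:4]))
a=cv2.imread('pics/t2.png')[180:300,215:345];b=cv2.imread('pics/s2.png')[140:260,190:320]
cv2.imwrite('pics/c2.png',np.vstack([np.hstack([cv2.resize(q,(400,400*120//130),interpolation=cv2.INTER_CUBIC) for q in(a,b)])]))
E
python3 st.py
```

```text
time_s: 7.2
eef_pos: [0.5932, 0.1886, 0.1202]
tcp_rot: [0.001, 1.0, -0.001, -0.0]
wrist_force: [0.6, -0.5, 0.2]
grip_width: 0.995
finger_force: 0.0
top [  0.4308  -0.1885 507.     558.5675]
top [  0.439    0.2087 485.     558.8555]
top [  0.5269  -0.027  822.     516.0817]
top [  0.5816  -0.3378 477.     554.2028]
top [  0.5908  -0.1927 465.     530.7797]
top [  0.6368   0.0682 474.     513.3394]
top [  0.725    0.2046 305.     519.2075]
scene [  0.4295  -0.1887 299.     380.1455]
scene [  0.5803   0.3403 598.     851.305 ]
scene [  0.5805  -0.3376 338.     426.4752]
scene [  0.5898  -0.1931 390.     479.7659]
scene [  0.5929   0.1903 535.     702.9402]
scene [  0.6635   0.0871 288.     704.0771]
scene [  0.7423  -0.5357 553.     490.1775]
scene [   0.751     0.2233  634.     1000.9738]
t 7.3 p [0.5945 0.1883 0.1218] tool z [ 0.0023 -0.     -1.    ] y [ 0.0026  1.     -0.    ] F [-0.5287  1.1842 -0.3531] w 0.9925092985531832 ff 0.0
```

View pics/c2.png

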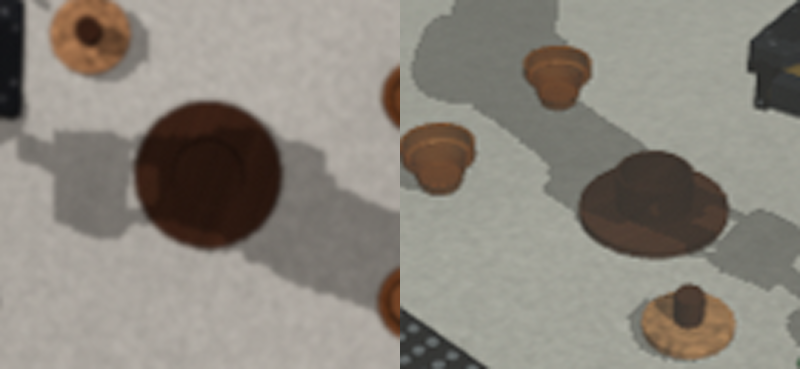

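```bash
cat > foot.py <<'E'
from h import *
np.set_printoptions(precision=4,suppress=True)
a=np.linspace(0,2*np.pi,60)
for n,f in(('top','t2'),('top','t0'),('scene','s2')):
    im=cv2.imread(f'pics/{f}.png')[:,:,::-1].copy().astype(float)
    c=np.array(proj(n,(.529,-.0258,.01)))
    lum=im.max(2)
    # radial edge search: project scaled foot ellipses, find max gradient along each ray
    pts=[]
    P0=np.array([.529,-.0258])
    rs=np.arange(.048,.072,.0004)
    for b in a:
        uv=np.array([proj(n,(P0[0]+r*np.cos(b),P0[1]+r*np.sin(b),.01)) for r in rs],np.float32)
        s=cv2.remap(lum.astype(np.float32),uv[:,0].reshape(1,-1),uv[:,1].reshape(1,-1),cv2.INTER_LINEAR)[0]
        g=np.gradient(cv2.GaussianBlur(s.reshape(1,-1),(0,0),3)[0]); k=g.argmax()
        if g[k]>.8 and 3<k<len(rs)-4: pts.append((b,rs[k]))
    pts=np.array(pts); A=np.c_[np.cos(pts[:,0]),np.sin(pts[:,0]),np.ones(len(pts))]
    w=np.ones(len(pts))
    for _ in range(20):
        x=np.linalg.lstsq(A*w[:,None],pts[:,1]*w,rcond=None)[0]; e=np.abs(A@x-pts[:,1]); w=1/np.sqrt(np.maximum(e,.0004))
    print(n,f,P0+x[:2],x[2],len(pts),np.median(e))
E
python3 foot.py
```

```text
top t2 [ 0.529  -0.0264] 0.05932396408913975 60 0.00025212391348941945
top t0 [ 0.529  -0.0265] 0.05948091448239407 60 0.0003013788906085224
scene s2 [ 0.5358 -0.0224] 0.062000109088843715 60 0.0012014201846628283
```

Run:
```python
from h import *
for n,f in(('top','t2'),('scene','s2')):
    im=cv2.imread(f'pics/{f}.png')[:,:,::-1].copy(); i=im.astype(int)
    m=((i[...,0]-i[...,2]>18)&(i[...,0]>62)).astype(np.uint8)
    c=proj(n,(.64,.07,.012)); k=np.zeros_like(m); cv2.circle(k,(int(c[0]),int(c[1])),24,1,-1); 
    l=cv2.connectedComponentsWithStats(m*k); j=1+l[2][1:,4].argmax()
    f=np.zeros_like(m);cv2.fillConvexPoly(f,cv2.convexHull(cv2.findNonZero((l[1]==j).astype(np.uint8))),1);ys,xs=np.nonzero(f)
    P=[(.008,.033),(.016,.033)]
    p=solve(n,(xs.mean(),ys.mean()),P,0);print(n,p,f.sum(),sil(n,*p,P)[2])
```

```text
top [0.64152078 0.0709513 ] 630 558.2735292069847
scene [0.64107972 0.07127049] 596 583.3563198884949
```

```bash
python3 -m handwheel '[[0,0,0.04,0,0,0],[0,0,0.09,0,0,0],[0,0,0.13,0,0,0],[0,0,0.16,0,0,0],[0,0,0.181,0,0,0],[0,0,0.181,0,0,0],[0,0,0.181,0,0,0]]'; python3 st.py;  python3 -m handwheel '[[0,0,0,0,0,0],[0,0,0,0,0,0],[0,0,0,0,0,0],[0,0,0,0,0,0],[0,0,0,0,0,0],[0,0,0,0,0,0]]' -1 9; python3 st.py
```

```text
time_s: 8.0
eef_pos: [0.5936, 0.19, 0.0304]
tcp_rot: [0.0, 1.0, 0.0, 0.0]
wrist_force: [-0.4, 0.7, 1.1]
grip_width: 1.0
finger_force: 0.0
t 8.0 p [0.5936 0.19   0.0304] tool z [ 0.001   0.0003 -1.    ] y [0.0003 1.     0.0003] F [-0.3716  0.6524  1.1378] w 1.0002500480811567 ff 0.0
time_s: 8.6
eef_pos: [0.593, 0.1902, 0.0298]
tcp_rot: [-0.0, 1.0, 0.0, 0.0]
wrist_force: [-0.1, 0.0, 2.5]
grip_width: 0.702
finger_force: 9.0
t 8.6 p [0.593  0.1902 0.0298] tool z [ 0.0002  0.0002 -1.    ] y [-0.0001  1.      0.0002] F [-0.1438  0.0315  2.5491] w 0.7024771750413287 ff 9.000161272706464
```

```bash
python3 -m handwheel '[[0,0,-0.02,0,0,0],[0,0,-0.07,0,0,0],[0,0,-0.14,0,0,0],[0.02,-0.05,-0.16,0,0,0],[0.04,-0.12,-0.16,0,0,0],[0.06,-0.2,-0.16,0,0,0],[0.08,-0.28,-0.16,0,0,0],[0.1,-0.36,-0.16,0,0,0],[0.12,-0.41,-0.16,0,0,0],[0.128,-0.434,-0.16,0,0,0],[0.128,-0.434,-0.16,0,0,0]]'; python3 -m handwheel '[[0,0,0.04,0,0,0],[0,0,0.08,0,0,0],[0,0,0.1,0,0,0],[0,0,0.1,0,0,0],[0,0,0.1,0,0,0]]'; python3 st.py
python3 - <<'E'
from h import *
a=snap('top','t3.png');b=snap('scene','s3.png')
cv2.imwrite('pics/c3.png',cv2.resize(b[140:260,210:330],(600,600),interpolation=cv2.INTER_CUBIC)[:,:,::-1])
E
```

```text
time_s: 9.7
eef_pos: [0.5287, -0.0283, 0.1101]
tcp_rot: [0.001, 1.0, 0.0, 0.0]
wrist_force: [0.3, 0.1, -1.2]
grip_width: 0.702
finger_force: 9.0
time_s: 10.2
eef_pos: [0.5294, -0.0262, 0.06]
tcp_rot: [-0.001, 1.0, -0.0, 0.0]
wrist_force: [0.6, 0.1, -1.2]
grip_width: 0.701
finger_force: 9.0
t 10.2 p [ 0.5294 -0.0262  0.06  ] tool z [ 0.0001 -0.0001 -1.    ] y [-0.0012  1.     -0.0001] F [ 0.5866  0.0509 -1.153 ] w 0.7014158818739025 ff 8.999918246408924
```

View pics/c3.png

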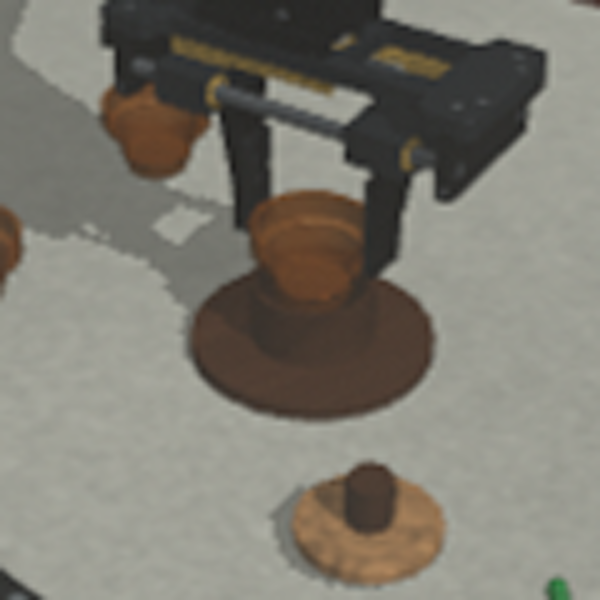

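```bash
python3 -m handwheel '[[0,0,0.01,0,0,0],[0,0,0.02,0,0,0],[0,0,0.026,0,0,0],[0,0,0.03,0,0,0],[0,0,0.03,0,0,0],[0,0,0.03,0,0,0]]'; python3 st.py;  python3 -m handwheel '[[0,0,0.003,0,0,0],[0,0,0.005,0,0,0],[0,0,0.007,0,0,0],[0,0,0.007,0,0,0],[0,0,0.007,0,0,0]]'; python3 st.py
```

```text
time_s: 10.9
eef_pos: [0.5289, -0.0269, 0.0446]
tcp_rot: [-0.0, 1.0, -0.0, -0.0]
wrist_force: [0.7, 1.2, -1.0]
grip_width: 0.705
finger_force: 9.0
t 10.9 p [ 0.5289 -0.0269  0.0446] tool z [-0.0001 -0.0001 -1.    ] y [-0.0001  1.     -0.0001] F [ 0.7149  1.2197 -1.0392] w 0.7049494488693303 ff 8.999964685644954
time_s: 11.4
eef_pos: [0.529, -0.0269, 0.0416]
tcp_rot: [-0.0, 1.0, 0.0, 0.0]
wrist_force: [-3.0, 0.8, 6.8]
grip_width: 0.699
finger_force: 9.0
t 11.4 p [ 0.529  -0.0269  0.0416] tool z [ 0.0002  0.0003 -1.    ] y [-0.      1.      0.0003] F [-2.9741  0.8417  6.7688] w 0.6992002850108415 ff 9.000864437548444
```

```bash
python3 -m handwheel '[[0,0,0,0,0,0],[0,0,0,0,0,0],[0,0,0,0,0,0],[0,0,-0.06,0,0,0],[0,0,-0.13,0,0,0],[-0.02,-0.08,-0.18,0,0,0],[-0.05,-0.16,-0.18,0,0,0],[-0.08,-0.25,-0.18,0,0,0],[-0.12,-0.332,-0.18,0,0,0],[-0.122,-0.332,-0.18,0,0,0],[-0.122,-0.332,-0.18,0,0,0]]' 1; python3 st.py
cat > look.py <<'E'
from h import *
import sys
np.set_printoptions(precision=4,suppress=True)
k=sys.argv[1]
for n in('top','scene'):
    im=snap(n,f'{n[0]}{k}.png')
    print(n,*[f'({r[0]:.4f},{r[1]:.4f} A{r[2]/r[3]:.2f})' for r in covers(n,im) if .38<r[0]<.72 and abs(r[1])<.45])
s=cv2.imread(f'pics/s{k}.png')
cv2.imwrite(f'pics/v{k}.png',cv2.resize(s[110:290,140:440],(800,480),interpolation=cv2.INTER_CUBIC))
E
python3 look.py 4
```

```text
time_s: 12.5
eef_pos: [0.5897, -0.194, 0.1305]
tcp_rot: [0.001, 1.0, -0.0, -0.001]
wrist_force: [-1.0, -0.6, -0.2]
grip_width: 1.0
finger_force: 0.0
t 12.5 p [ 0.5897 -0.194   0.1305] tool z [-0.0011 -0.0005 -1.    ] y [ 0.002   1.     -0.0005] F [-0.98   -0.5776 -0.2212] w 1.0003263971473277 ff 0.0
top (0.4390,0.2088 A0.87) (0.5789,0.3413 A0.84) (0.6369,0.0683 A0.92)
scene (0.4307,-0.1886 A0.76) (0.4403,0.2083 A0.68) (0.5093,-0.0390 A0.72) (0.5804,0.3402 A0.69) (0.5808,-0.3377 A0.81) (0.5896,-0.1934 A0.81) (0.6636,0.0873 A0.40)
```

View pics/v4.png

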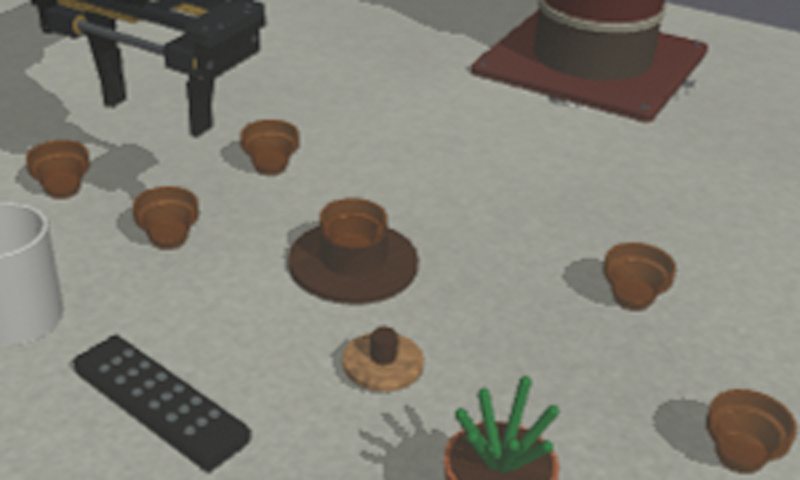

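```bash
python3 -m handwheel '[[0,0,0.04,0,0,0],[0,0,0.09,0,0,0],[0,0,0.14,0,0,0],[0,0,0.18,0,0,0],[0,0,0.204,0,0,0],[0,0,0.204,0,0,0],[0,0,0.204,0,0,0]]'; python3 -m handwheel '[[0,0,0,0,0,0],[0,0,0,0,0,0],[0,0,0,0,0,0],[0,0,0,0,0,0],[0,0,0,0,0,0],[0,0,0,0,0,0]]' -1 9; python3 st.py; python3 -m handwheel '[[0,0,-0.02,0,0,0],[0,0,-0.07,0,0,0],[0,0,-0.14,0,0,0],[0.02,0.05,-0.18,0,0,0],[0.05,0.12,-0.18,0,0,0],[0.07,0.19,-0.18,0,0,0],[0.1,0.26,-0.18,0,0,0],[0.115,0.31,-0.18,0,0,0],[0.122,0.332,-0.16,0,0,0],[0.122,0.332,-0.12,0,0,0],[0.122,0.332,-0.1,0,0,0],[0.122,0.332,-0.1,0,0,0]]'; python3 -m handwheel '[[0,0,0,0,0,0],[0,0,0,0,0,0]]'; python3 st.py
```

```text
time_s: 13.3
eef_pos: [0.5904, -0.1923, 0.0298]
tcp_rot: [-0.001, 1.0, 0.0, 0.0]
wrist_force: [0.4, -0.7, 0.2]
grip_width: 1.003
finger_force: 0.0
time_s: 13.9
eef_pos: [0.5902, -0.1929, 0.0294]
tcp_rot: [-0.0, 1.0, 0.0, 0.0]
wrist_force: [0.3, 0.4, 4.5]
grip_width: 0.713
finger_force: 9.0
t 13.9 p [ 0.5902 -0.1929  0.0294] tool z [ 0.0004  0.     -1.    ] y [-0.0001  1.      0.    ] F [0.339  0.4392 4.4674] w 0.7132845715165274 ff 9.000380903016776
time_s: 15.1
eef_pos: [0.5278, -0.0279, 0.0776]
tcp_rot: [0.001, 1.0, -0.001, -0.001]
wrist_force: [-0.9, -0.9, -0.8]
grip_width: 0.709
finger_force: 9.0
time_s: 15.3
eef_pos: [0.5295, -0.0276, 0.0797]
tcp_rot: [0.0, 1.0, -0.0, 0.0]
wrist_force: [-0.8, 0.0, -1.0]
grip_width: 0.717
finger_force: 9.0
t 15.3 p [ 0.5295 -0.0276  0.0797] tool z [ 0.0008 -0.0003 -1.    ] y [ 0.0009  1.     -0.0003] F [-0.7957  0.0053 -1.0258] w 0.7168606123415172 ff 8.999813657719642
```

```bash
python3 -m handwheel '[[0,0,0.012,0,0,0],[0,0,0.024,0,0,0],[0,0,0.034,0,0,0],[0,0,0.042,0,0,0],[0,0,0.042,0,0,0],[0,0,0.042,0,0,0]]'; python3 st.py;  python3 -m handwheel '[[0,0,0.002,0,0,0],[0,0,0.004,0,0,0],[0,0,0.006,0,0,0],[0,0,0.006,0,0,0],[0,0,0.006,0,0,0]]'; python3 st.py
```

```text
time_s: 15.9
eef_pos: [0.5289, -0.0269, 0.058]
tcp_rot: [-0.0, 1.0, -0.0, -0.0]
wrist_force: [-0.0, 0.5, -0.6]
grip_width: 0.71
finger_force: 9.0
t 15.9 p [ 0.5289 -0.0269  0.058 ] tool z [-0.0002 -0.0001 -1.    ] y [-0.0001  1.     -0.0001] F [-0.0419  0.5263 -0.6183] w 0.7098464326825676 ff 8.999833648558706
time_s: 16.4
eef_pos: [0.529, -0.0269, 0.0553]
tcp_rot: [-0.0, 1.0, 0.0, 0.0]
wrist_force: [-1.1, -0.4, 3.9]
grip_width: 0.71
finger_force: 9.0
t 16.4 p [ 0.529  -0.0269  0.0553] tool z [ 0.0002  0.0001 -1.    ] y [-0.0001  1.      0.0001] F [-1.138  -0.4269  3.8795] w 0.7101180265280368 ff 9.000366632826626
```

```bash
python3 -m handwheel '[[0,0,0,0,0,0],[0,0,0,0,0,0],[0,0,0,0,0,0],[0,0,-0.06,0,0,0],[0,0,-0.12,0,0,0],[0.04,-0.06,-0.16,0,0,0],[0.08,-0.13,-0.16,0,0,0],[0.13,-0.21,-0.16,0,0,0],[0.17,-0.28,-0.16,0,0,0],[0.197,-0.323,-0.16,0,0,0],[0.197,-0.323,-0.16,0,0,0]]' 1; python3 st.py; python3 look.py 5
```

```text
time_s: 17.5
eef_pos: [0.4284, -0.1917, 0.1352]
tcp_rot: [0.003, 1.0, 0.0, 0.0]
wrist_force: [-0.4, 0.5, -0.0]
grip_width: 0.998
finger_force: 0.0
t 17.5 p [ 0.4284 -0.1917  0.1352] tool z [ 0.0003  0.     -1.    ] y [0.0055 1.     0.    ] F [-0.3966  0.4805 -0.0174] w 0.9980563666322495 ff 0.0
top (0.4390,0.2089 A0.87) (0.5789,0.3413 A0.84) (0.5816,-0.3378 A0.86) (0.6367,0.0684 A0.93)
scene (0.4287,-0.1894 A0.77) (0.4403,0.2082 A0.68) (0.4976,-0.0449 A1.00) (0.5796,-0.3386 A0.78) (0.5802,0.3403 A0.70) (0.6631,0.0879 A0.38)
```

```bash
python3 -m handwheel '[[0,0,0.04,0,0,0],[0,0,0.09,0,0,0],[0,0,0.14,0,0,0],[0,0,0.18,0,0,0],[0,0,0.212,0,0,0],[0,0,0.212,0,0,0],[0,0,0.212,0,0,0]]'; python3 -m handwheel '[[0,0,0,0,0,0],[0,0,0,0,0,0],[0,0,0,0,0,0],[0,0,0,0,0,0],[0,0,0,0,0,0],[0,0,0,0,0,0]]' -1 9; python3 st.py; python3 -m handwheel '[[0,0,-0.02,0,0,0],[0,0,-0.07,0,0,0],[0,0,-0.14,0,0,0],[-0.03,0.05,-0.2,0,0,0],[-0.07,0.12,-0.21,0,0,0],[-0.12,0.19,-0.21,0,0,0],[-0.16,0.26,-0.21,0,0,0],[-0.19,0.31,-0.21,0,0,0],[-0.197,0.323,-0.19,0,0,0],[-0.197,0.323,-0.15,0,0,0],[-0.197,0.323,-0.126,0,0,0],[-0.197,0.323,-0.126,0,0,0]]'; python3 -m handwheel '[[0,0,0,0,0,0],[0,0,0,0,0,0]]'; python3 st.py
```

```text
time_s: 18.3
eef_pos: [0.4308, -0.1878, 0.0292]
tcp_rot: [-0.001, 1.0, -0.0, -0.0]
wrist_force: [0.6, -0.4, -1.0]
grip_width: 1.005
finger_force: 0.0
time_s: 18.9
eef_pos: [0.4307, -0.1884, 0.0294]
tcp_rot: [-0.0, 1.0, 0.0, 0.0]
wrist_force: [-0.5, 1.2, 4.8]
grip_width: 0.709
finger_force: 9.0
t 18.9 p [ 0.4307 -0.1884  0.0294] tool z [ 0.0005  0.0001 -1.    ] y [-0.0002  1.      0.0001] F [-0.4672  1.1855  4.8218] w 0.7094288176874312 ff 9.00026561692357
time_s: 20.1
eef_pos: [0.5272, -0.0278, 0.0905]
tcp_rot: [0.0, 1.0, -0.0, -0.002]
wrist_force: [-0.9, 0.0, -0.6]
grip_width: 0.712
finger_force: 9.0
time_s: 20.3
eef_pos: [0.5293, -0.0274, 0.0929]
tcp_rot: [0.0, 1.0, 0.0, 0.001]
wrist_force: [-0.5, -0.1, -0.6]
grip_width: 0.708
finger_force: 9.0
t 20.3 p [ 0.5293 -0.0274  0.0929] tool z [ 0.0012  0.0001 -1.    ] y [0.0006 1.     0.0001] F [-0.4697 -0.0828 -0.6225] w 0.7078816051158583 ff 8.999966508708894
```

```bash
python3 -m handwheel '[[0,0,0.012,0,0,0],[0,0,0.024,0,0,0],[0,0,0.034,0,0,0],[0,0,0.041,0,0,0],[0,0,0.041,0,0,0],[0,0,0.041,0,0,0]]'; python3 st.py;  python3 -m handwheel '[[0,0,0.002,0,0,0],[0,0,0.004,0,0,0],[0,0,0.006,0,0,0],[0,0,0.006,0,0,0],[0,0,0.006,0,0,0]]'; python3 st.py
```

```text
time_s: 20.9
eef_pos: [0.5289, -0.0269, 0.0715]
tcp_rot: [-0.0, 1.0, -0.0, -0.0]
wrist_force: [0.1, -0.4, -1.5]
grip_width: 0.708
finger_force: 9.0
t 20.9 p [ 0.5289 -0.0269  0.0715] tool z [-0.0002 -0.0002 -1.    ] y [-0.0001  1.     -0.0002] F [ 0.0887 -0.3875 -1.5307] w 0.7076122482052063 ff 8.99992892285809
time_s: 21.4
eef_pos: [0.5292, -0.0269, 0.0693]
tcp_rot: [-0.0, 1.0, 0.0, 0.0]
wrist_force: [-4.4, 0.3, 7.6]
grip_width: 0.708
finger_force: 9.0
t 21.4 p [ 0.5292 -0.0269  0.0693] tool z [ 0.0005  0.0004 -1.    ] y [-0.0001  1.      0.0004] F [-4.3975  0.2561  7.5835] w 0.7078883877584243 ff 9.000848759897053
```

```bash
python3 -m handwheel '[[0,0,0,0,0,0],[0,0,0,0,0,0],[0,0,0,0,0,0],[0,0,-0.06,0,0,0],[0,0,-0.12,0,0,0],[-0.01,-0.06,-0.153,0,0,0],[-0.03,-0.15,-0.153,0,0,0],[-0.05,-0.24,-0.153,0,0,0],[-0.07,-0.34,-0.153,0,0,0],[-0.09,-0.44,-0.153,0,0,0],[-0.1,-0.53,-0.153,0,0,0],[-0.104,-0.6,-0.153,0,0,0]]' 1;python3 -m handwheel '[[0,-0.022,0,0,0,0],[0,-0.022,0,0,0,0],[0,-0.022,0,0,0,0]]'; python3 st.py; python3 look.py 6
```

```text
time_s: 22.6
eef_pos: [0.5806, -0.3302, 0.1447]
tcp_rot: [0.001, 1.0, -0.001, -0.0]
wrist_force: [1.1, 0.2, 0.8]
grip_width: 1.002
finger_force: 0.0
time_s: 22.9
eef_pos: [0.5813, -0.3362, 0.1447]
tcp_rot: [-0.001, 1.0, 0.001, -0.0]
wrist_force: [0.4, 1.6, -0.4]
grip_width: 0.998
finger_force: 0.0
t 22.9 p [ 0.5813 -0.3362  0.1447] tool z [-0.0003  0.0012 -1.    ] y [-0.0013  1.      0.0012] F [ 0.3872  1.556  -0.4259] w 0.9980399157960822 ff 0.0
top (0.4390,0.2088 A0.87) (0.5789,0.3414 A0.84) (0.6366,0.0684 A0.94)
scene (0.4400,0.2082 A0.69) (0.4892,-0.0505 A1.24) (0.5803,0.3403 A0.70) (0.6066,-0.3648 A0.79) (0.6635,0.0870 A0.40)
```

View pics/v6.png

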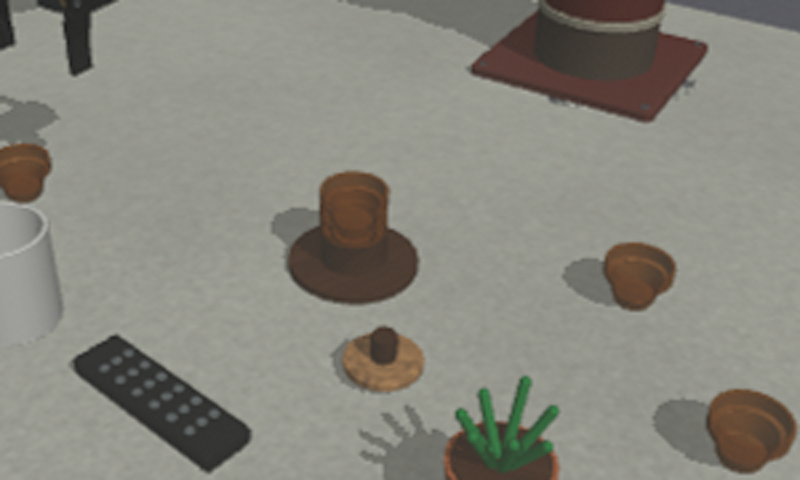

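```bash
python3 -m handwheel '[[-0.052,-0.053,0,0,0,0],[-0.052,-0.053,0,0,0,0],[-0.052,-0.053,0.04,0,0,0],[-0.052,-0.053,0.08,0,0,0]]'; python3 look.py 7
```

```text
time_s: 23.4
eef_pos: [0.608, -0.3629, 0.1053]
tcp_rot: [-0.001, 1.0, 0.0, 0.001]
wrist_force: [1.1, 0.0, -0.6]
grip_width: 0.996
finger_force: 0.0
top (0.4391,0.2088 A0.88) (0.5789,0.3413 A0.84) (0.6367,0.0683 A0.94)
scene (0.4403,0.2081 A0.69) (0.4894,-0.0505 A1.24) (0.5804,0.3403 A0.70) (0.6070,-0.3646 A0.81) (0.6634,0.0871 A0.40)
```

```bash
python3 -c "
import cv2;a=cv2.imread('pics/s7.png')[110:230,90:250];b=cv2.imread('pics/t7.png')[130:250,350:510]
import numpy as np
cv2.imwrite('pics/c7.png',np.hstack([cv2.resize(q,(400,300),interpolation=cv2.INTER_CUBIC) for q in (a,b)]))"
```

```text
(no output)
```

View pics/c7.png

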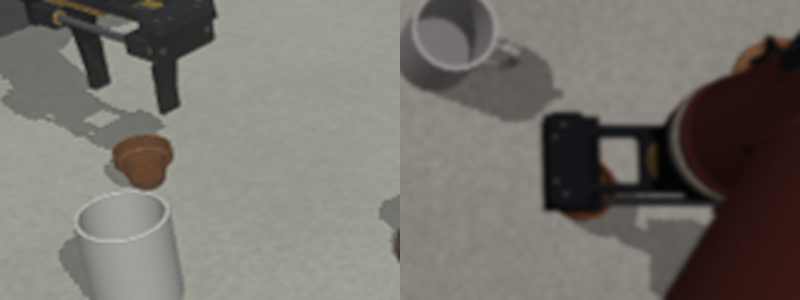

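```bash
python3 -m handwheel '[[0,0,0.04,0,0,0],[0,0,0.08,0,0,0],[0,0,0.12,0,0,0],[0,0,0.14,0,0,0],[0,0,0.152,0,0,0],[0,0,0.152,0,0,0],[0,0,0.152,0,0,0]]'; python3 st.py; python3 -m handwheel '[[0,0,0,0,0,0],[0,0,0,0,0,0],[0,0,0,0,0,0],[0,0,0,0,0,0],[0,0,0,0,0,0],[0,0,0,0,0,0]]' -1 9; python3 st.py
```

```text
time_s: 24.2
eef_pos: [0.6075, -0.3646, 0.0302]
tcp_rot: [-0.0, 1.0, -0.0, 0.001]
wrist_force: [-0.3, 0.2, 0.0]
grip_width: 1.0
finger_force: 0.0
t 24.2 p [ 0.6075 -0.3646  0.0302] tool z [ 0.0011 -0.0006 -1.    ] y [-0.0003  1.     -0.0006] F [-0.3046  0.217   0.0459] w 0.999649740376215 ff 0.0
time_s: 24.8
eef_pos: [0.6071, -0.3643, 0.0293]
tcp_rot: [-0.0, 1.0, 0.0, 0.0]
wrist_force: [-0.4, 0.8, 2.0]
grip_width: 0.7
finger_force: 9.0
t 24.8 p [ 0.6071 -0.3643  0.0293] tool z [ 0.0001  0.     -1.    ] y [-0.0002  1.      0.    ] F [-0.4322  0.7538  2.0067] w 0.6995788274784012 ff 9.000189697726455
```

```bash
python3 -m handwheel '[[0,0,-0.02,0,0,0],[0,0,-0.07,0,0,0],[0,0,-0.14,0,0,0],[0.0,0.0,-0.21,0,0,0],[0.02,0.08,-0.24,0,0,0],[0.04,0.16,-0.24,0,0,0],[0.06,0.25,-0.24,0,0,0],[0.08,0.34,-0.24,0,0,0],[0.1,0.43,-0.24,0,0,0],[0.12,0.52,-0.24,0,0,0],[0.14,0.6,-0.24,0,0,0],[0.157,0.65,-0.24,0,0,0]]'; python3 -m handwheel '[[0,0.025,0,0,0,0],[0,0.025,0,0,0,0],[0,0.025,0.04,0,0,0],[0,0.025,0.07,0,0,0],[0,0.025,0.088,0,0,0],[0,0.025,0.088,0,0,0],[0,0.025,0.088,0,0,0]]'; python3 st.py
```

```text
time_s: 26.0
eef_pos: [0.5278, -0.036, 0.1496]
tcp_rot: [-0.002, 1.0, 0.001, 0.0]
wrist_force: [0.2, -0.3, -1.2]
grip_width: 0.703
finger_force: 9.0
time_s: 26.7
eef_pos: [0.5288, -0.0279, 0.1055]
tcp_rot: [0.001, 1.0, -0.0, 0.0]
wrist_force: [-0.3, -0.3, -0.4]
grip_width: 0.7
finger_force: 9.0
t 26.7 p [ 0.5288 -0.0279  0.1055] tool z [ 0.0002 -0.0006 -1.    ] y [ 0.0011  1.     -0.0006] F [-0.341  -0.3048 -0.4284] w 0.7001003295446588 ff 8.999832621557289
```

```bash
python3 -m handwheel '[[0,0,0.012,0,0,0],[0,0,0.024,0,0,0],[0,0,0.034,0,0,0],[0,0,0.039,0,0,0],[0,0,0.039,0,0,0],[0,0,0.039,0,0,0]]'; python3 st.py;  python3 -m handwheel '[[0,0,0.002,0,0,0],[0,0,0.004,0,0,0],[0,0,0.006,0,0,0],[0,0,0.006,0,0,0],[0,0,0.006,0,0,0]]'; python3 st.py
```

```text
time_s: 27.3
eef_pos: [0.5285, -0.0269, 0.0856]
tcp_rot: [-0.0, 1.0, -0.0, -0.0]
wrist_force: [1.0, -0.6, -1.0]
grip_width: 0.7
finger_force: 9.0
t 27.3 p [ 0.5285 -0.0269  0.0856] tool z [-0.     -0.0001 -1.    ] y [-0.0002  1.     -0.0001] F [ 0.9812 -0.6091 -1.0195] w 0.7002250173435216 ff 8.999859213581658
time_s: 27.8
eef_pos: [0.5286, -0.0269, 0.083]
tcp_rot: [-0.0, 1.0, 0.0, 0.0]
wrist_force: [-1.5, 0.2, 4.6]
grip_width: 0.697
finger_force: 9.0
t 27.8 p [ 0.5286 -0.0269  0.083 ] tool z [ 0.0003  0.0003 -1.    ] y [-0.0001  1.      0.0003] F [-1.5176  0.1525  4.5704] w 0.6972049566324773 ff 9.000637714871118
```

```bash
python3 -m handwheel '[[0,0,0,0,0,0],[0,0,0,0,0,0],[0,0,0,0,0,0],[0,0,-0.06,0,0,0],[0,0,-0.12,0,0,0],[0,0,-0.145,0,0,0],[0.04,0.08,-0.145,0,0,0],[0.08,0.17,-0.145,0,0,0],[0.11,0.26,-0.145,0,0,0],[0.14,0.35,-0.145,0,0,0],[0.17,0.43,-0.145,0,0,0],[0.178,0.471,-0.145,0,0,0]]' 1;python3 -m handwheel '[[0,0,0,0,0,0],[0,0,0,0,0,0],[0,0,0.04,0,0,0]]'; python3 st.py; python3 look.py 8
```

```text
time_s: 29.0
eef_pos: [0.4371, 0.2124, 0.1546]
tcp_rot: [-0.002, 1.0, 0.0, -0.0]
wrist_force: [0.3, -0.1, 0.6]
grip_width: 1.0
finger_force: 0.0
time_s: 29.3
eef_pos: [0.4412, 0.2081, 0.1366]
tcp_rot: [0.001, 1.0, 0.001, 0.002]
wrist_force: [0.9, -1.2, -0.8]
grip_width: 0.998
finger_force: 0.0
t 29.3 p [0.4412 0.2081 0.1366] tool z [ 0.0032  0.002  -1.    ] y [0.0015 1.     0.002 ] F [ 0.9046 -1.1564 -0.7948] w 0.9982234933893109 ff 0.0
top (0.5789,0.3413 A0.84) (0.6367,0.0684 A0.93)
scene (0.4400,0.2081 A0.69) (0.4779,-0.0566 A1.61) (0.5804,0.3404 A0.70) (0.6631,0.0875 A0.39)
```

```bash
python3 -m handwheel '[[0,0,0.04,0,0,0],[0,0,0.09,0,0,0],[0,0,0.14,0,0,0],[0,0,0.18,0,0,0],[0,0,0.212,0,0,0],[0,0,0.212,0,0,0],[0,0,0.212,0,0,0]]'; python3 -m handwheel '[[0,0,0,0,0,0],[0,0,0,0,0,0],[0,0,0,0,0,0],[0,0,0,0,0,0],[0,0,0,0,0,0],[0,0,0,0,0,0]]' -1 9; python3 st.py; python3 -m handwheel '[[0,0,-0.02,0,0,0],[0,0,-0.07,0,0,0],[0,0,-0.14,0,0,0],[0,0,-0.21,0,0,0],[0,0,-0.27,0,0,0],[-0.03,-0.06,-0.27,0,0,0],[-0.06,-0.15,-0.27,0,0,0],[-0.09,-0.24,-0.27,0,0,0],[-0.12,-0.33,-0.27,0,0,0],[-0.15,-0.41,-0.27,0,0,0],[-0.178,-0.471,-0.27,0,0,0],[-0.178,-0.471,-0.27,0,0,0]]'; python3 -m handwheel '[[0,0,0,0,0,0],[0,0,0.04,0,0,0],[0,0,0.07,0,0,0],[0,0,0.088,0,0,0],[0,0,0.088,0,0,0],[0,0,0.088,0,0,0]]'; python3 st.py
```

```text
time_s: 30.1
eef_pos: [0.4398, 0.208, 0.0297]
tcp_rot: [0.001, 1.0, -0.0, -0.0]
wrist_force: [0.2, 1.0, 1.1]
grip_width: 1.0
finger_force: 0.0
time_s: 30.7
eef_pos: [0.4396, 0.2088, 0.0294]
tcp_rot: [-0.0, 1.0, 0.0, 0.0]
wrist_force: [-1.2, -0.0, 4.7]
grip_width: 0.711
finger_force: 9.0
t 30.7 p [0.4396 0.2088 0.0294] tool z [ 0.0004  0.0004 -1.    ] y [-0.0002  1.      0.0004] F [-1.2092 -0.0226  4.6709] w 0.7111315250391277 ff 9.000421911478043
time_s: 31.9
eef_pos: [0.5291, -0.0323, 0.1647]
tcp_rot: [0.003, 1.0, -0.001, 0.0]
wrist_force: [0.1, -0.2, -0.8]
grip_width: 0.716
finger_force: 9.0
time_s: 32.5
eef_pos: [0.5285, -0.0263, 0.1205]
tcp_rot: [-0.0, 1.0, 0.0, 0.0]
wrist_force: [0.5, -0.4, -0.0]
grip_width: 0.714
finger_force: 9.0
t 32.5 p [ 0.5285 -0.0263  0.1205] tool z [ 0.0001  0.0001 -1.    ] y [-0.001   1.      0.0001] F [ 0.5426 -0.4394 -0.032 ] w 0.7136567480093857 ff 8.999963589012623
```

```bash
python3 -m handwheel '[[0,0,0.012,0,0,0],[0,0,0.024,0,0,0],[0,0,0.034,0,0,0],[0,0,0.041,0,0,0],[0,0,0.041,0,0,0],[0,0,0.041,0,0,0]]'; python3 st.py;  python3 -m handwheel '[[0,0,0.002,0,0,0],[0,0,0.004,0,0,0],[0,0,0.006,0,0,0],[0,0,0.006,0,0,0],[0,0,0.006,0,0,0]]'; python3 st.py
```

```text
time_s: 33.1
eef_pos: [0.5284, -0.027, 0.0995]
tcp_rot: [0.0, 1.0, -0.0, -0.0]
wrist_force: [1.1, 0.5, -1.0]
grip_width: 0.714
finger_force: 9.0
t 33.1 p [ 0.5284 -0.027   0.0995] tool z [-0.0001 -0.0001 -1.    ] y [ 0.0001  1.     -0.0001] F [ 1.0686  0.4676 -0.9986] w 0.7142775099014433 ff 8.999936641193926
time_s: 33.6
eef_pos: [0.5287, -0.0269, 0.0973]
tcp_rot: [-0.0, 1.0, 0.0, 0.0]
wrist_force: [-1.7, -0.6, 8.0]
grip_width: 0.712
finger_force: 9.0
t 33.6 p [ 0.5287 -0.0269  0.0973] tool z [ 0.0006  0.0004 -1.    ] y [-0.0001  1.      0.0004] F [-1.7354 -0.6106  7.9972] w 0.7124553323025682 ff 9.000662318430841
```

```bash
python3 -m handwheel '[[0,0,0,0,0,0],[0,0,0,0,0,0],[0,0,0,0,0,0],[0,0,-0.06,0,0,0],[0,0,-0.12,0,0,0],[0,0,-0.137,0,0,0],[-0.01,0.08,-0.137,0,0,0],[-0.03,0.17,-0.137,0,0,0],[-0.05,0.26,-0.137,0,0,0],[-0.06,0.35,-0.137,0,0,0],[-0.08,0.44,-0.137,0,0,0],[-0.09,0.53,-0.137,0,0,0]]' 1;python3 -m handwheel '[[-0.01,0.09,0,0,0,0],[-0.012,0.17,0,0,0,0],[-0.012,0.206,0,0,0,0],[-0.012,0.206,0.03,0,0,0],[-0.012,0.206,0.06,0,0,0],[-0.012,0.206,0.06,0,0,0]]'; python3 st.py; python3 look.py 9
```

```text
time_s: 34.8
eef_pos: [0.5735, 0.24, 0.1643]
tcp_rot: [-0.0, 1.0, -0.0, -0.0]
wrist_force: [0.6, -0.7, 0.4]
grip_width: 1.001
finger_force: 0.0
time_s: 35.4
eef_pos: [0.5784, 0.338, 0.1317]
tcp_rot: [0.001, 1.0, -0.002, -0.002]
wrist_force: [0.1, -1.0, 0.0]
grip_width: 1.0
finger_force: 0.0
t 35.4 p [0.5784 0.338  0.1317] tool z [-0.0037 -0.0038 -1.    ] y [ 0.0023  1.     -0.0038] F [ 0.1499 -0.9656  0.0074] w 1.0000205586978932 ff 0.0
top (0.6366,0.0684 A0.94)
scene (0.4667,-0.0633 A1.97) (0.5801,0.3404 A0.71) (0.6637,0.0871 A0.41)
```

View pics/v9.png

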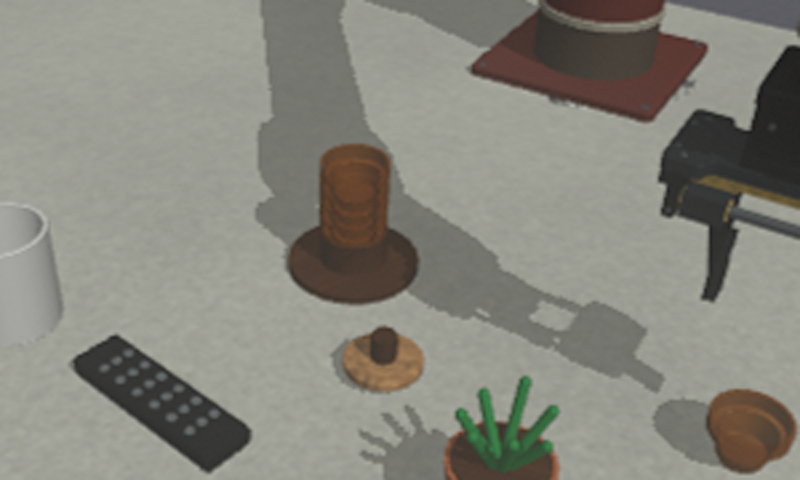

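```bash
python3 -m handwheel '[[0,0,0.04,0,0,0],[0,0,0.09,0,0,0],[0,0,0.14,0,0,0],[0,0,0.18,0,0,0],[0,0,0.212,0,0,0],[0,0,0.212,0,0,0],[0,0,0.212,0,0,0]]'; python3 -m handwheel '[[0,0,0,0,0,0],[0,0,0,0,0,0],[0,0,0,0,0,0],[0,0,0,0,0,0],[0,0,0,0,0,0],[0,0,0,0,0,0]]' -1 9; python3 st.py; python3 -m handwheel '[[0,0,-0.02,0,0,0],[0,0,-0.07,0,0,0],[0,0,-0.14,0,0,0],[0,0,-0.21,0,0,0],[0,0,-0.27,0,0,0],[0,0,-0.302,0,0,0],[0.01,-0.06,-0.302,0,0,0],[0.02,-0.14,-0.302,0,0,0],[0.04,-0.22,-0.302,0,0,0],[0.05,-0.3,-0.302,0,0,0],[0.06,-0.39,-0.302,0,0,0],[0.07,-0.48,-0.302,0,0,0]]'; python3 -m handwheel '[[0.01,-0.08,0,0,0,0],[0.02,-0.15,0,0,0,0],[0.03,-0.21,0,0,0,0],[0.032,-0.245,0,0,0,0],[0.032,-0.256,0,0,0,0],[0.032,-0.256,0,0,0,0],[0.032,-0.256,0.04,0,0,0],[0.032,-0.256,0.07,0,0,0],[0.032,-0.256,0.09,0,0,0],[0.032,-0.256,0.09,0,0,0],[0.032,-0.256,0.09,0,0,0]]'; python3 st.py
```

```text
time_s: 36.2
eef_pos: [0.5799, 0.3409, 0.0299]
tcp_rot: [0.0, 1.0, 0.0, 0.0]
wrist_force: [1.4, 0.0, 1.1]
grip_width: 0.999
finger_force: 0.0
time_s: 36.8
eef_pos: [0.5795, 0.3413, 0.0294]
tcp_rot: [-0.0, 1.0, 0.0, 0.0]
wrist_force: [-0.3, 0.9, 3.2]
grip_width: 0.702
finger_force: 9.0
t 36.8 p [0.5795 0.3413 0.0294] tool z [ 0.0003  0.0003 -1.    ] y [-0.0002  1.      0.0003] F [-0.3204  0.8779  3.1871] w 0.7018789755623074 ff 9.000212593746255
time_s: 38.0
eef_pos: [0.5436, 0.0995, 0.1796]
tcp_rot: [-0.0, 1.0, -0.0, -0.0]
wrist_force: [0.4, 0.3, -1.2]
grip_width: 0.701
finger_force: 9.0
time_s: 39.1
eef_pos: [0.5286, -0.0263, 0.1353]
tcp_rot: [-0.0, 1.0, -0.0, -0.0]
wrist_force: [0.0, -0.5, -0.6]
grip_width: 0.701
finger_force: 9.0
t 39.1 p [ 0.5286 -0.0263  0.1353] tool z [-0.0001 -0.0001 -1.    ] y [-0.0009  1.     -0.0001] F [ 0.0439 -0.5452 -0.5846] w 0.7014802373968082 ff 8.999921071263088
```

```bash
python3 -m handwheel '[[0,0,0.012,0,0,0],[0,0,0.024,0,0,0],[0,0,0.036,0,0,0],[0,0,0.043,0,0,0],[0,0,0.043,0,0,0],[0,0,0.043,0,0,0]]'; python3 st.py;  python3 -m handwheel '[[0,0,0.002,0,0,0],[0,0,0.004,0,0,0],[0,0,0.006,0,0,0],[0,0,0.006,0,0,0],[0,0,0.006,0,0,0]]'; python3 st.py
```

```text
time_s: 39.7
eef_pos: [0.5284, -0.0269, 0.1136]
tcp_rot: [-0.0, 1.0, -0.0, -0.0]
wrist_force: [0.0, -0.1, -1.0]
grip_width: 0.698
finger_force: 9.0
t 39.7 p [ 0.5284 -0.0269  0.1136] tool z [-0.0001 -0.0002 -1.    ] y [-0.0001  1.     -0.0002] F [ 0.014  -0.1268 -0.9655] w 0.6983149975494893 ff 8.999976567756676
time_s: 40.2
eef_pos: [0.5287, -0.0269, 0.1113]
tcp_rot: [-0.0, 1.0, 0.0, 0.0]
wrist_force: [-1.7, -0.5, 6.5]
grip_width: 0.7
finger_force: 9.0
t 40.2 p [ 0.5287 -0.0269  0.1113] tool z [ 0.0006  0.0004 -1.    ] y [-0.0001  1.      0.0004] F [-1.7158 -0.5427  6.4623] w 0.7000688900383278 ff 9.00124481824605
```

```bash
python3 -m handwheel '[[0,0,0,0,0,0],[0,0,0,0,0,0],[0,0,0,0,0,0],[0,0,-0.06,0,0,0],[0,0,-0.12,0,0,0],[0,0,-0.14,0,0,0],[-0.05,0.04,-0.14,0,0,0],[-0.11,0.1,-0.14,0,0,0],[-0.17,0.15,-0.14,0,0,0],[-0.223,0.194,-0.14,0,0,0],[-0.223,0.194,-0.14,0,0,0]]' 1; python3 -m handwheel '[[0,0,0.04,0,0,0],[0,0,0.1,0,0,0],[0,0,0.16,0,0,0],[0,0,0.22,0,0,0],[0,0,0.24,0,0,0],[0,0,0.24,0,0,0]]' 0.2; python3 st.py; python3 look.py 10
```

```text
time_s: 41.3
eef_pos: [0.6417, 0.075, 0.1785]
tcp_rot: [-0.003, 1.0, 0.0, -0.001]
wrist_force: [-0.3, 0.4, -1.2]
grip_width: 1.001
finger_force: 0.0
time_s: 41.9
eef_pos: [0.6386, 0.0697, 0.059]
tcp_rot: [0.0, 1.0, -0.001, -0.002]
wrist_force: [0.2, 0.4, 1.0]
grip_width: 0.617
finger_force: 0.0
t 41.9 p [0.6386 0.0697 0.059 ] tool z [-0.0031 -0.001  -1.    ] y [ 0.     1.    -0.001] F [0.1581 0.4139 0.9541] w 0.6167838732673232 ff 0.0
top
scene (0.6640,0.0864 A0.43)
```

View pics/v10.png

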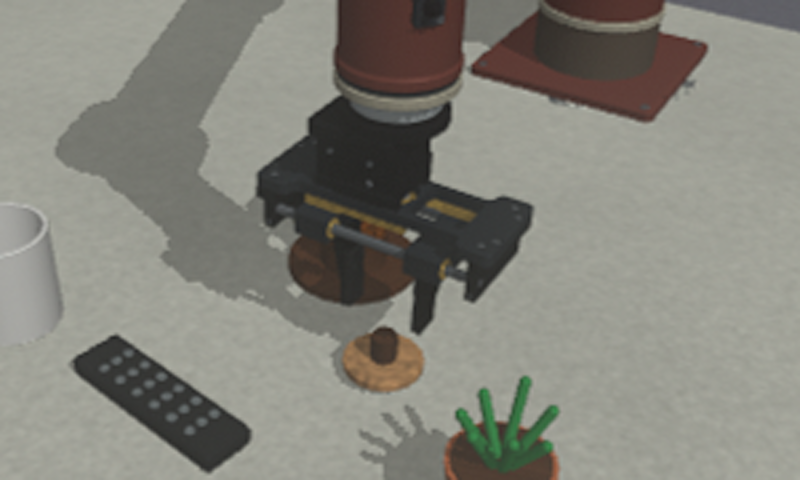

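```bash
python3 -m handwheel '[[0,0,0.03,0,0,0],[0,0,0.06,0,0,0],[0,0,0.079,0,0,0],[0,0,0.079,0,0,0],[0,0,0.079,0,0,0]]'; python3 st.py; python3 -m handwheel '[[0,0,0,0,0,0],[0,0,0,0,0,0],[0,0,0,0,0,0],[0,0,0,0,0,0],[0,0,0,0,0,0],[0,0,0,0,0,0],[0,0,0,0,0,0]]' -1 12; python3 st.py
```

```text
time_s: 42.5
eef_pos: [0.6398, 0.07, 0.0208]
tcp_rot: [-0.0, 1.0, -0.0, -0.0]
wrist_force: [-0.2, 0.2, 0.4]
grip_width: 0.597
finger_force: 0.0
t 42.5 p [0.6398 0.07   0.0208] tool z [-0.0006 -0.0003 -1.    ] y [-0.0001  1.     -0.0003] F [-0.1582  0.1971  0.3815] w 0.5969357516416747 ff 0.0
time_s: 43.2
eef_pos: [0.64, 0.0702, 0.0212]
tcp_rot: [-0.0, 1.0, 0.0, 0.0]
wrist_force: [-0.9, -0.0, 1.9]
grip_width: 0.244
finger_force: 12.0
t 43.2 p [0.64   0.0702 0.0212] tool z [ 0.0002  0.0001 -1.    ] y [-0.0002  1.      0.0001] F [-0.8513 -0.019   1.8979] w 0.2438830432202334 ff 12.000023413274903
```

```bash
python3 -m handwheel '[[0,0,-0.02,0,0,0],[0,0,-0.08,0,0,0],[0,0,-0.15,0,0,0],[0,0,-0.22,0,0,0],[0,0,-0.29,0,0,0],[0,0,-0.338,0,0,0],[0.03,-0.02,-0.338,0,0,0],[0.09,-0.07,-0.338,0,0,0],[0.15,-0.13,-0.338,0,0,0],[0.2,-0.175,-0.338,0,0,0],[0.224,-0.194,-0.338,0,0,0],[0.224,-0.194,-0.338,0,0,0]]'; python3 -m handwheel '[[0,0,0,0,0,0],[0,0,0.02,0,0,0],[0,0,0.05,0,0,0],[0,0,0.08,0,0,0],[0,0,0.094,0,0,0],[0,0,0.1,0,0,0],[0,0,0.1,0,0,0],[0,0,0.1,0,0,0]]'; python3 st.py
```

```text
time_s: 44.4
eef_pos: [0.5269, -0.0284, 0.1909]
tcp_rot: [0.001, 1.0, 0.001, 0.0]
wrist_force: [-0.1, 0.9, -0.4]
grip_width: 0.248
finger_force: 12.0
time_s: 45.2
eef_pos: [0.5284, -0.0268, 0.1405]
tcp_rot: [-0.0, 1.0, -0.0, 0.0]
wrist_force: [-0.2, -0.2, 0.6]
grip_width: 0.244
finger_force: 12.0
t 45.2 p [ 0.5284 -0.0268  0.1405] tool z [ 0.0006 -0.0001 -1.    ] y [-0.0003  1.     -0.0001] F [-0.1845 -0.2304  0.5599] w 0.24435850518151636 ff 11.999952735495754
```

```bash
python3 -m handwheel '[[0,0,0.002,0,0,0],[0,0,0.004,0,0,0],[0,0,0.006,0,0,0],[0,0,0.007,0,0,0],[0,0,0.007,0,0,0]]'; python3 st.py
```

```text
time_s: 45.7
eef_pos: [0.5282, -0.0269, 0.137]
tcp_rot: [-0.0, 1.0, 0.0, 0.0]
wrist_force: [-1.4, -0.2, 4.3]
grip_width: 0.248
finger_force: 12.0
t 45.7 p [ 0.5282 -0.0269  0.137 ] tool z [ 0.0006  0.0003 -1.    ] y [-0.0002  1.      0.0003] F [-1.4017 -0.2459  4.3403] w 0.24797542415485568 ff 12.000368233420886
```

Contact at the expected height (0.137 m). Release, retreat and inspect.

```bash
python3 -m handwheel '[[0,0,0,0,0,0],[0,0,0,0,0,0],[0,0,0,0,0,0],[0,0,-0.05,0,0,0],[0,0,-0.12,0,0,0],[0,0,-0.2,0,0,0],[0.04,0.1,-0.24,0,0,0],[0.07,0.2,-0.24,0,0,0],[0.1,0.3,-0.24,0,0,0],[0.1,0.38,-0.24,0,0,0],[0.1,0.4,-0.24,0,0,0],[0.1,0.4,-0.24,0,0,0]]' 0.2; python3 st.py; python3 look.py 11; python3 -c "
import cv2,numpy as np
s=cv2.imread('pics/v11.png');t=cv2.imread('pics/t11.png')[190:290,235:335]
cv2.imwrite('pics/c11.png',np.hstack([s[:, :320+160][:, :],cv2.resize(t,(320,480))]))"
```

```text
time_s: 46.9
eef_pos: [0.4773, 0.1752, 0.2561]
tcp_rot: [-0.002, 1.0, -0.0, -0.0]
wrist_force: [0.0, -0.6, 0.6]
grip_width: 0.596
finger_force: 0.0
t 46.9 p [0.4773 0.1752 0.2561] tool z [-0.0005 -0.0006 -1.    ] y [-0.0044  1.     -0.0006] F [ 0.0462 -0.6354  0.5569] w 0.595903454431295 ff 0.0
top
scene (0.4581,-0.0670 A2.17)
```

View pics/c11.png

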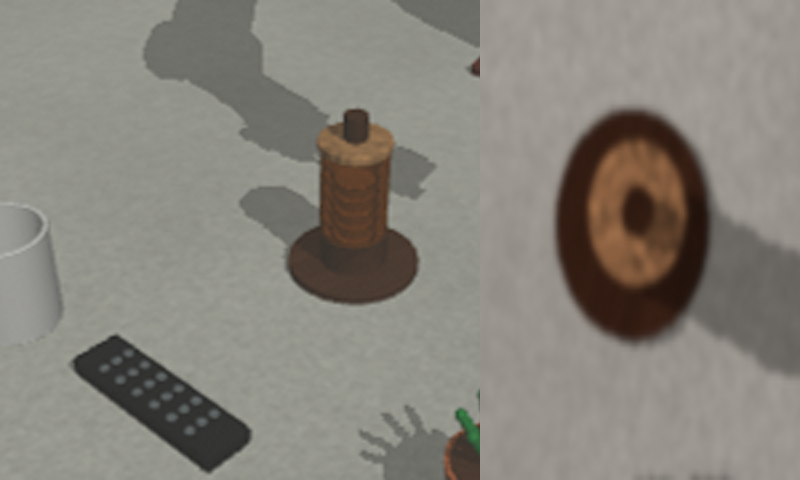

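The stack of six stands upright on the stand with the cap flat on top, and the other objects are undisturbed.

```bash
python3 -c "
from h import *
print(order.finish_job())"
```

```text
the job is handed in; nothing more can be done
None
```

All six amber covers are nested on the walnut stand with the cork cap closing the top one, and the job was handed in at about 47 s; the final pictures show the stack upright and the remote and mug in place, with only the edge of the plant in view.

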